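# Uncover the loading block and load the resin sections by colour

### The arm

A 6-joint arm with a two-finger parallel gripper is mounted at the origin on a cart in front of the work surface, level with it; the furniture and walls round the work are solid. World frame = base frame: x ahead of the robot, y to its left, z up, the work surface at z = 0. Lengths are in mm, angles in rad, forces in N, time in s.
With the tool pointing down it reaches from about 300 to 775 mm from the base axis. Payload 14.6 kg.
Tool frame: the origin (TCP) lies between the finger pads; the fingertips stand manip.tip_reach ahead of it and the grasp point (between the pads) lies 5 mm behind it (manip.tip_reach is the distance from the TCP to the fingertips, in mm); z points along the fingers, y is the line along which they close (so a half turn about z gives the same grasp; the last joint's range is limited). The gripper opens to 94 mm and grips with 3 to 60 N. Pads are 16 mm wide; open, the fingers measure 119 mm over their backs; the gripper's body (75 mm by 177 mm) begins 78 mm behind the grasp point.
Start: joints at [1.04, 0.3, 1.521, -0, 1.321, -0.067], TCP at [246.038, 491.889, 219.446] pointing down, gripper open.
Joint ranges: [-3.03, 3.03], [-0.79, 2.21], [0.23, 2.52], [-1.04, 4.18], [0, 3.07], [-2.55, 2.55]. Speed limits (rad/s): [2.22, 2.22, 2.57, 3.14, 3.14, 3.14].

### API

Orientations are given as [roll, pitch, yaw] about the fixed x, y, z axes, in that order (R = Rz(yaw) Ry(pitch) Rx(roll)).
In Python, from cell import manip gives the robot as it stands. The module is installed in compiled form; this text tells all that it offers.
- The arm moves only by the shell command python3 -m creep 'ROWS' [FORCE]. ROWS is JSON, a list of rows, each a list of 3 entries, a list of its own where there are three numbers: the opening, from -1 (shut) to 1 (fully open), then the shift along the tool's x, y, z in cm, then the turn about the tool's z in units of 5 degrees (1.0 is 5 degrees). In form: [[grip, [tx, ty, tz], roll], ...]. A call has 1 to 12 rows; each row is the pose to reach, as a shift and turn from the pose commanded when the call began, along the tool's axes at that moment; what a row does not reach only later rows make up. A row lasts 1/10 s, in which the tool goes at most 50 mm and 8.59 degrees, less where a joint would pass 70% of its speed; a pose out of reach is approached as far as the arm can. A call with a gripper value outside its range is refused whole. The fingers move at their own pace and stop on an object; FORCE is the grip in N (left out, the last holds). Time passes only in rows, so rows that repeat a pose let the fingers close. It gives the time, the measured TCP pose, the force, the opening and the grip force at its end, in the units of the state.
- manip.read_state(): the state, without advancing time (a new reading comes with each control period).
- manip.camera(name): name is "side" or "top"; returns the picture (420x560x3 uint8, red, green, blue); there is no depth.
- manip.camera_params(name): a dict with "fovy" (degrees; the focal length in pixels is half the picture's height over the tangent of half this angle, whatever the lens; pixels are square), "cx", "cy" (the principal point, pixels), "origin" and "attitude" of the camera in the world. Camera axes: x right, y down, z forward; pixel columns grow to the right and rows downward; lengths in mm; the calibration is good to about 2 mm. A picture is of the moment at which its call begins. camera_params takes no time and is no camera call.
- manip.sign_off(): hands the job in; it is judged then, once.
The state is a dict: "clock": time; "joints": joint angles; "qd": joint speeds; "effort": joint torques, N m; "eef_pos": TCP position; "eef_rot": TCP orientation; "wrist_force": force on the tool from outside, world axes, zero at the start; "moment": the same for the moment, N m; "finger_gap": finger opening in mm; "finger_force": force on a finger pad.
Only numpy, scipy, OpenCV 4.12 (cv2) and the standard library are available. Lean on these libraries where they do the work, as an engineer would, in place of code of your own. Each camera call takes 0.05 s, during which the arm holds its last target. There are 200 camera calls.

### The job

Lift the aluminium cover plate straight up off the two dowels of the loading block, keeping it level all the time, and lay it on the blue rest stand, across both rubber bars, centred and lengthwise with the stand. Then set the red, green and yellow resin sections upright, polished face up, on the middle of the pads of their own colour on the block. Leave the black section and the steel cup where they are.

Things in the scene. Friction and masses are not known exactly. Their poses are not given: they have to be found in the camera images.
- cover_plate: Loose aluminium plate 58 x 212 x 8 mm (x, y, z), 0.2 kg; 22 mm windows at y = -52, 0, 52, end holes at y = +-92 mm. Starts level on a fixed dark steel block 50 mm wide, underside 28 mm above the bench, holes on two 8 mm dowels (0.5 mm play) that reach 12 mm above its underside. Its long edges overhang 4 mm: pinch across x at mid-length, lift straight up. Origin: centre of underside.
- plate_rest: Fixed stand for the plate: blue base 74 x 232 mm (x, y), 6 mm high, with two black rubber bars across it at y = -70 and 70 mm, tops 20 mm above the bench. The plate lies across both bars, long side along the stand's y, either way round, its underside then 20 mm above the stand's origin. Origin: centre of the underside, on the bench.
- section_red: Loose upright resin disc with a polished metal piece in its top face, resin brick red, 30 mm diameter, 18 mm high. Origin: centre of its underside, z up through the polished face. Grip it by the rim.
- section_green: Loose upright resin disc with a polished metal piece in its top face, resin dark green, 25 mm diameter, 20 mm high. Origin: centre of its underside, z up through the polished face. Grip it by the rim.
- section_yellow: Loose upright resin disc with a polished metal piece in its top face, resin sand yellow, 30 mm diameter, 17 mm high. Origin: centre of its underside, z up through the polished face. Grip it by the rim.
- pad_red: Fixed flat round red pad, 44 mm diameter, 4 mm thick, on the loading block; at the start seen through a window of the cover plate, which is too small for the sections. Origin: centre of its underside, 20 mm above the bench; its top is 24 mm above the bench. The three pads stand 52 mm apart in a row along their own y (the block's length), in any colour order.
- pad_green: Fixed flat round green pad, 44 mm diameter, 4 mm thick, on the loading block; at the start seen through a window of the cover plate, which is too small for the sections. Origin: centre of its underside, 20 mm above the bench; its top is 24 mm above the bench. The three pads stand 52 mm apart in a row along their own y (the block's length), in any colour order.
- pad_yellow: Fixed flat round yellow pad, 44 mm diameter, 4 mm thick, on the loading block; at the start seen through a window of the cover plate, which is too small for the sections. Origin: centre of its underside, 20 mm above the bench; its top is 24 mm above the bench. The three pads stand 52 mm apart in a row along their own y (the block's length), in any colour order.
- section_black: Loose upright resin disc with a polished metal piece in its top face, resin black, 30 mm diameter, 16 mm high. Origin: centre of its underside, z up through the polished face. Grip it by the rim. It belongs to no pad: a bystander that stays where it is.
- steel_cup: Loose open stainless cup, 58 mm diameter, 58 mm high; a bystander that stays where it is. Origin: centre of its underside. Beyond it, outside the work, stands a fixed hand press 250 mm high (x over 0.68, y -0.23 to -0.11); its red lever ball reaches out to x = 0.63, y = -0.21, 0.24 m above the bench: keep the gripper and arm clear of it.
Mind the look-alikes: they are no part of the job. There is more than one size of the section_red; the job needs the middle-sized.

How it is judged:
By the outcome, as a careful person would: the job done as asked, in the order asked, and still so for the second after the job is handed in, with the robot touching nothing.
It also fails if it takes over 115 s, if anything falls off the work surface, if the arm or the gripper's body presses on something with over 40 N, if the wrist force passes 120 N, or if a joint passes its speed limit or range.

## Working session

There is one attempt and no reset: what is moved stays moved. The work goes in short steps, Python scripts to look and compute and a shell command to move; the robot and the scene stay as the last step left them, time stands still between calls to the robot, and variables do not carry over. Pictures are saved under pics/ and viewed, at most 14 in all, crops included, and the job is handed in when it is done.

```bash
mkdir -p pics; python3 - <<'E'
from cell import manip
import cv2
for n in("top","side"):
    cv2.imwrite(f"pics/{n}0.png",manip.camera(n)[:,:,::-1]); print(n,manip.camera_params(n))
print(manip.read_state(),manip.tip_reach)
E
```

```text
top {'fovy': 47.948601180099274, 'cx': 276.4462761134643, 'cy': 213.4936129993949, 'origin': array([371.92354323, -68.15591448, 908.55679976]), 'attitude': array([-2.96244799, -0.00631629, -1.55378885])}
side {'fovy': 48.171572084649476, 'cx': 275.8662390679, 'cy': 212.44511357542035, 'origin': array([ 221.3059078 , -798.46511038,  390.54777644]), 'attitude': array([-1.97970905,  0.01641619, -0.37989404])}
{'clock': 0.1, 'joints': array([ 1.04039368e+00,  3.00454752e-01,  1.52151608e+00, -5.53189995e-06,
        1.32074233e+00, -6.66029924e-02]), 'qd': array([ 6.51982096e-05, -2.08693089e-03,  2.03266885e-04, -9.22770507e-04,
       -6.96612742e-04,  8.54454492e-04]), 'effort': array([ 1.00490135e-03, -5.32636678e+01, -3.53284228e+01,  7.09594740e-02,
        2.34415079e-02, -1.11057741e-04]), 'eef_pos': array([245.93025942, 491.69479976, 218.92279533]), 'eef_rot': array([-3.14047427e+00, -6.92276832e-05,  2.67779433e+00]), 'wrist_force': array([0.38983171, 1.12458335, 0.8469431 ]), 'moment': array([ 0.00987135, -0.02039913,  0.01746922]), 'finger_force': 0.0, 'finger_gap': 93.90121555815246} 14.0
```

View pics/top0.png

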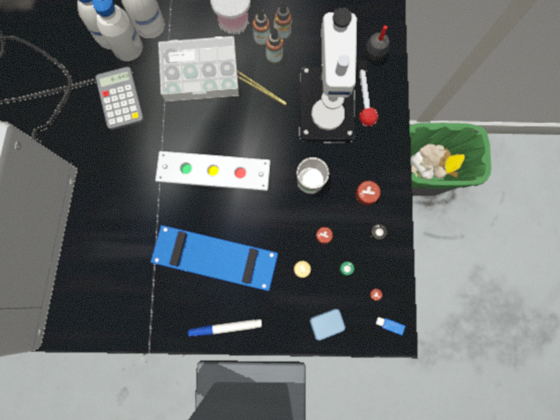

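View pics/side0.png

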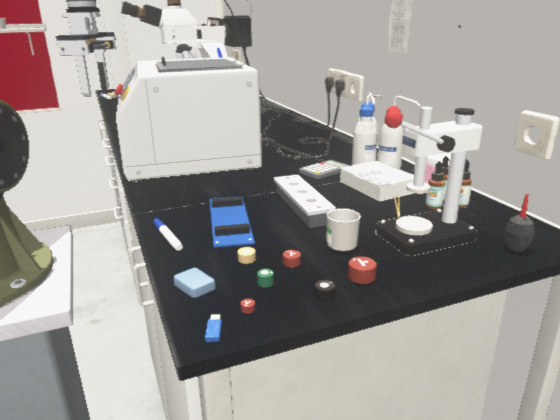

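The top view shows the plate at (213,171) with green, yellow and red windows at (186,169), (213,170) and (240,172), and the blue stand at (214,258).

What could be mistaken for the target:
- **Red sections:** (368,192) large, (325,235) middle, (376,295) small. I choose (325,235).
- **Yellow section:** (303,269) only.
- **Green section:** (347,269) only.
- **Black section:** (379,232).
- **Not part of the job:** lever ball (369,116), blue sponge, USB stick, pen.

Next I'll measure and check the choice in a crop.

```bash
cat > h.py <<'E'
import numpy as np,cv2
from cell import manip
from scipy.spatial.transform import Rotation as R
def cam(n):
    p=manip.camera_params(n); f=210/np.tan(np.radians(p['fovy']/2))
    return f,p['cx'],p['cy'],np.array(p['origin']),R.from_euler('xyz',p['attitude']).as_matrix()
def ray(n,uv,z):
    f,cx,cy,o,A=cam(n); d=A@np.array([(uv[0]-cx)/f,(uv[1]-cy)/f,1]); return (o+d*(z-o[2])/d[2])[:2]
def proj(n,P):
    f,cx,cy,o,A=cam(n); q=A.T@(np.array(P,float)-o); return np.array([cx+f*q[0]/q[2],cy+f*q[1]/q[2]])
def rect(n,im,z,s=2,x0=280,x1=680,y0=-330,y1=70):
    "bird's-eye map of the plane z; s px/mm; rows=x down from x1, cols=y from y1 down"
    W=np.float32([[x1,y1],[x1,y0],[x0,y0],[x0,y1]]); src=np.float32([proj(n,[*w,z]) for w in W])
    dst=np.float32([[(y1-w[1])*s,(x1-w[0])*s] for w in W])
    return cv2.warpPerspective(im,cv2.getPerspectiveTransform(src,dst),(int((y1-y0)*s),int((x1-x0)*s)),flags=cv2.INTER_CUBIC)
E
python3 - <<'E'
from h import *
im=cv2.imread('pics/top0.png'); hsv=cv2.cvtColor(im,cv2.COLOR_BGR2HSV)
H,S,V=[hsv[...,i].astype(int) for i in range(3)]
M={'red':((H<8)|(H>172))&(S>110)&(V>60),'green':(H>60)&(H<90)&(S>90)&(V>40),'yellow':(H>15)&(H<35)&(S>70)&(V>120),'blue':(H>98)&(H<120)&(S>150)&(V>90)}
for k,m in M.items():
    m=cv2.morphologyEx(m.astype(np.uint8),cv2.MORPH_CLOSE,np.ones((5,5)))
    n,l,st,c=cv2.connectedComponentsWithStats(m)
    for i in range(1,n):
        if st[i,4]>25 and 140<c[i][1]<310 and c[i][0]<400:
            hull=cv2.convexHull(np.argwhere(l==i)[:,::-1].astype(np.float32)); r=cv2.minAreaRect(hull)
            print(k,c[i].round(1),st[i,2:5],'z10',ray('top',c[i],10).round(1),'z24',ray('top',c[i],24).round(1),[ray('top',b,6).round(0).tolist() for b in cv2.boxPoints(r)] if k=='blue' else '')
m=((S<60)&(V>150)).astype(np.uint8);m=cv2.morphologyEx(m,cv2.MORPH_CLOSE,np.ones((3,3)));n,l,st,c=cv2.connectedComponentsWithStats(m);i=l[160,165]
r=cv2.minAreaRect(np.argwhere(l==i)[:,::-1].astype(np.float32)); print('plate',st[i],r,ray('top',r[0],36),[ray('top',b,36).round(1) for b in cv2.boxPoints(r)])
for p,z in (((310,187),0),): print('cup',ray('top',p,z))
sd=cv2.imread('pics/side0.png')
a=cv2.resize(im[145:305,145:400],None,fx=3,fy=3,interpolation=cv2.INTER_CUBIC)
cv2.imwrite('pics/crop.png',a)
E
```

```text
red [239.7 172.4] [10 10 75] z10 [615.3   2.5] z24 [611.5   1.4] 
red [367.7 192.2] [ 25  25 462] z10 [ 580.1 -248.4] z24 [ 576.9 -245.6] 
red [324.  234.9] [ 17  17 242] z10 [ 494.7 -163.1] z24 [ 492.8 -161.6] 
red [375.9 294.1] [ 13  13 129] z10 [ 384.2 -260.4] z24 [ 384.  -257.5] 
green [185.8 168.1] [10  9 74] z10 [622.2 108.6] z24 [618.3 105.8] 
green [346.5 268.1] [ 16  15 140] z10 [ 432.  -205.7] z24 [ 431.1 -203.6] 
yellow [212.8 170.4] [11 10 92] z10 [618.4  55.4] z24 [614.6  53.5] 
yellow [302.  268.8] [ 17  17 202] z10 [ 429.1 -121.2] z24 [ 428.2 -120.4] 
blue [214.7 257.7] [ 128   66 4313] z10 [447.3  44.8] z24 [446.2  43.1] [[436.0, 169.0], [512.0, 156.0], [461.0, -76.0], [386.0, -60.0]]
plate [ 155  151  115   39 3227] ((212.3668212890625, 169.97567749023438), (113.06139373779297, 31.30267906188965), 4.635463237762451) [612.15549257  52.69999261] [array([588.5, 161.1]), array([650.2, 160.1]), array([636.1, -56.8]), array([574.6, -53.2])]
cup [ 590.9329202  -136.49177217]
```

View pics/crop.png

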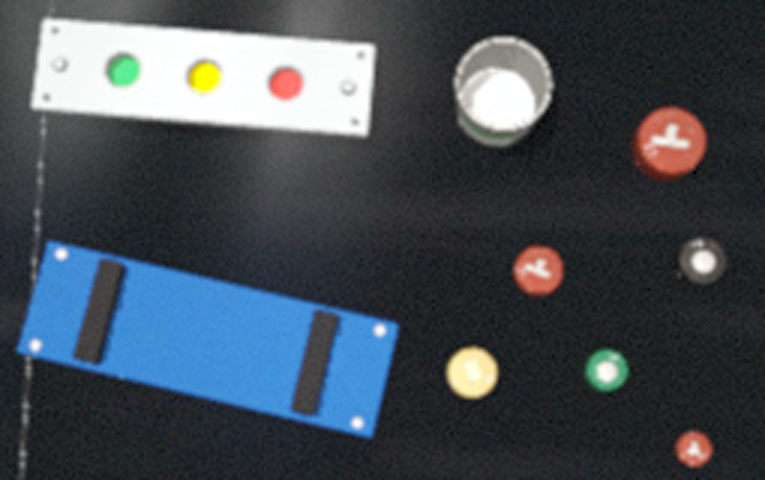

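The crop confirms that the red section at (325,235) is the middle one, the same size as the yellow. The windows read green, yellow, red along −y. Next I'll refine the positions with silhouette fits from both cameras.

```bash
cat > fit.py <<'E'
from h import *
from scipy.optimize import least_squares
def blob(im,rng,seed):
    hsv=cv2.cvtColor(im,cv2.COLOR_BGR2HSV); m=np.zeros(im.shape[:2],np.uint8)
    for lo,hi in rng: m|=cv2.inRange(hsv,np.array(lo),np.array(hi))
    n,l,st,c=cv2.connectedComponentsWithStats(cv2.morphologyEx(m,cv2.MORPH_CLOSE,np.ones((3,3))))
    ids=[i for i in range(1,n) if st[i,4]>15]
    pts=np.argwhere(l>0)[:,::-1]; j=np.argmin(np.abs(pts-np.array(seed)).sum(1)); i=l[pts[j][1],pts[j][0]]
    return cv2.convexHull(np.argwhere(l==i)[:,::-1].astype(np.float32))
def cen(h): m=cv2.moments(h); return np.array([m['m10'],m['m01']])/m['m00']
t=np.linspace(0,2*np.pi,40)
def cyl(x,y,z,r,h): return [(x+r*np.cos(a),y+r*np.sin(a),zz) for a in t for zz in (z,z+h)]
def box(x,y,a,w,l,z0,z1):
    c,s=np.cos(a),np.sin(a); return [(x+c*u-s*v,y+s*u+c*v,z) for u in(-w/2,w/2) for v in(-l/2,l/2) for z in(z0,z1)]
def pc(n,pts): return cen(cv2.convexHull(np.float32([proj(n,p) for p in pts])))
RED=[((0,100,40),(9,255,255)),((170,100,40),(179,255,255))];GRN=[((55,70,25),(92,255,255))];YEL=[((14,60,70),(36,255,255))];BLU=[((98,140,60),(122,255,255))]
def disc(ims,rng,seeds,r,h,z=0):
    obs={n:cen(blob(ims[n],rng,seeds[n])) for n in seeds}
    for ns in [[n] for n in obs]+([list(obs)] if len(obs)>1 else []):
        s=least_squares(lambda p:np.concatenate([pc(n,cyl(p[0],p[1],z,r,h))-obs[n] for n in ns]),[480,-100])
        print(ns,s.x.round(1),'res',np.abs(s.fun).max().round(2))
E
python3 - <<'E'
from fit import *
ims={n:cv2.imread(f'pics/{n}0.png') for n in('top','side')}
for nm,rg,a,b,r,h in(('red',RED,(324,235),(291,258),15,18),('green',GRN,(346,268),(265,278),12.5,20),('yellow',YEL,(302,269),(247,256),15,17)):
    print(nm);disc(ims,rg,{'top':a,'side':b},r,h)
b={n:blob(ims[n],BLU,s) for n,s in(('top',(214,258)),('side',(230,220)))}
for n in b:
    r=cv2.approxPolyDP(b[n],4,True); print('blue',n,[ray(n,q[0],6).round(1).tolist() for q in r],least_squares(lambda p:pc(n,box(p[0],p[1],np.radians(-12.3),74,232,0,6))-cen(b[n]),[448,45]).x)
for n,s in(('top',(170,160)),('side',(290,190))):
    h=blob(ims[n],[((0,0,140),(179,70,255))],s); r=cv2.approxPolyDP(h,4,True)
    print('plate',n,[ray(n,q[0],36).round(1).tolist() for q in r],least_squares(lambda p:pc(n,box(p[0],p[1],np.radians(-3.7),58,212,28,36))-cen(h),[612,53]).x)
E
```

```text
redTraceback (most recent call last):
  File "<stdin>", line 4, in <module>
  File "fit.py", line 20, in disc
    s=least_squares(lambda p:np.concatenate([pc(n,cyl(p[0],p[1],z,r,h))-obs[n] for n in ns]),[480,-100])
    return func(*args, **kwargs)
    result = trf(vector_fun.fun, vector_fun.jac, x0, f0, J0, lb, ub, ftol, xtol,
                 gtol, max_nfev, x_scale, loss_function, tr_solver,
                 tr_options.copy(), verbose, callback=callback_wrapped)
    return trf_no_bounds(
        fun, jac, x0, f0, J0, ftol, xtol, gtol, max_nfev, x_scale,
        loss_function, tr_solver, tr_options, verbose, callback=callback)
    J = jac(x)
    self._update_jac()
    ~~~~~~~~~~~~~~~~^^
    self.J = self.jac_wrapped(xp_copy(self.x), f0=self.f)
             ~~~~~~~~~~~~~~~~^^^^^^^^^^^^^^^^^^^^^^^^^^^^
    J, dct = approx_derivative(
             ~~~~~~~~~~~~~~~~~^
        self.fun,
        ^^^^^^^^^
    ...<2 lines>...
        **self.finite_diff_options,
        ^^^^^^^^^^^^^^^^^^^^^^^^^^^
    )
    ^
    J, _nfev = _dense_difference(fun_wrapped, x0, f0, h,
               ~~~~~~~~~~~
[... 591 characters left out ...]
"fit.py", line 20, in <lambda>
    s=least_squares(lambda p:np.concatenate([pc(n,cyl(p[0],p[1],z,r,h))-obs[n] for n in ns]),[480,-100])
                                             ~~^^^^^^^^^^^^^^^^^^^^^^^^
  File "fit.py", line 15, in pc
    def pc(n,pts): return cen(cv2.convexHull(np.float32([proj(n,p) for p in pts])))
                                                         ~~~~^^^^^
  File "h.py", line 10, in proj
    f,cx,cy,o,A=cam(n); q=A.T@(np.array(P,float)-o); return np.array([cx+f*q[0]/q[2],cy+f*q[1]/q[2]])
                ~~~^^^
  File "h.py", line 5, in cam
    p=manip.camera_params(n); f=210/np.tan(np.radians(p['fovy']/2))
ValueError: time passes only in moves, steps and waits
```

```bash
sed -i 's/^def cam/import functools\n@functools.cache\ndef cam/' h.py; sed -i 's/,\[480,-100\])/,[480,-100],diff_step=1e-3)/' fit.py
cat > m1.py <<'E'
from fit import *
ims={n:cv2.imread(f'pics/{n}0.png') for n in('top','side')}
for nm,rg,a,b,r,h in(('red',RED,(324,235),(291,258),15,18),('green',GRN,(346,268),(265,278),12.5,20),('yellow',YEL,(302,269),(247,256),15,17)):
    print(nm);disc(ims,rg,{'top':a,'side':b},r,h)
L=lambda f,x:least_squares(f,x,diff_step=1e-3).x.round(1)
b={n:blob(ims[n],BLU,s) for n,s in(('top',(214,258)),('side',(230,220)))}
for n in b:
    r=cv2.approxPolyDP(b[n],4,True); print('blue',n,[ray(n,q[0],6).round(1).tolist() for q in r],L(lambda p:pc(n,box(p[0],p[1],np.radians(-12.3),74,232,0,6))-cen(b[n]),[448,45]))
for n,s in(('top',(170,160)),('side',(290,190))):
    h=blob(ims[n],[((0,0,140),(179,70,255))],s); r=cv2.approxPolyDP(h,4,True)
    print('plate',n,[ray(n,q[0],36).round(1).tolist() for q in r],L(lambda p:pc(n,box(p[0],p[1],np.radians(-3.7),58,212,28,36))-cen(h),[612,53]))
E
python3 m1.py
```

```text
red
['top'] [ 494.5 -163. ] res 0.0
['side'] [ 494.3 -166.3] res 0.0
['top', 'side'] [ 494.8 -164. ] res 0.7
green
['top'] [ 430.6 -207.1] res 0.0
['side'] [ 432.3 -207.9] res 0.0
['top', 'side'] [ 431.6 -207.6] res 0.56
yellow
['top'] [ 429.3 -120.8] res 0.0
['side'] [ 429.8 -123.7] res 0.0
['top', 'side'] [ 429.8 -121.5] res 0.56
blue top [[456.8, -75.4], [386.6, -57.7], [437.2, 168.0], [508.8, 151.4]] [448.5  46.5]
blue side [[454.3, -82.5], [388.8, -58.2], [438.7, 157.1], [496.7, 99.4]] [446.5  35.9]
plate top [[633.9, -54.9], [574.9, -50.4], [590.5, 160.7], [647.9, 156.6]] [613.   52.5]
plate side [[585.9, -215.4], [558.5, -218.5], [547.6, -194.8], [591.4, 155.7], [649.5, 144.8], [661.3, -102.2]] [607.4 -45.7]
```

```bash
cat > go.py <<'E'
import sys
from h import *
def go(x,y,z,yaw):
    s=manip.read_state(); Rt=R.from_euler('xyz',s['eef_rot']); d=Rt.inv().apply(np.array([x,y,z])-s['eef_pos'])/10
    dy=(np.degrees(s['eef_rot'][2])-yaw+180)%360-180
    print('t',round(s['clock'],2),'pos',s['eef_pos'].round(1),'rpy',np.degrees(s['eef_rot']).round(2),'gap',round(s['finger_gap'],1),'F',s['wrist_force'].round(1),'-> shift',d.round(2),'turn',round(dy/5,2))
if __name__=='__main__': go(*map(float,sys.argv[1:5]))
E
python3 go.py 612.3 52.8 110 86.3
python3 - <<'E'
from h import *
for p in((128,172),(258,165)): print('side z0',ray('side',p,0))
for p in((75,165),(42,350),(0,120),(60,175),(30,350)): print('top z0',ray('top',p,0),'z250',ray('top',p,250))
print(proj('side',[246,492,219]),proj('top',[246,492,219]))
E
```

```text
t 0.1 pos [245.9 491.7 218.9] rpy [-179.94   -0.    153.43] gap 93.9 F [0.4 1.1 0.8] -> shift [-52.4  -22.85  10.91] turn 13.43
side z0 [290.84794444 450.88189044]
side z0 [625.84221486 363.62166804]
top z0 [627.16179542 330.73997918] z250 [556.93001347 220.9791217 ]
top z0 [271.70489543 358.759983  ] z250 [299.28122523 241.28909466]
top z0 [718.30187895 490.5376039 ] z250 [622.99184005 336.80656625]
top z0 [606.14723851 358.43130846] z250 [541.69785699 241.05085876]
top z0 [271.34240818 380.91574765] z250 [299.01848057 257.34844227]
[95.51358114 86.59175834] [-132.48075941  384.37433755]
```

```bash
python3 -m creep '[[1,[-12.2,-24.3,0],0],[1,[-12.2,-24.3,0],0],[1,[-12.2,-24.3,0],0],[1,[-12.2,-24.3,0],0],[1,[-12.2,-24.3,0],0],[1,[-12.2,-24.3,0],0],[1,[-12.2,-24.3,0],0]]' 20; python3 go.py 612.3 52.8 110 86.3
```

```text
clock: 0.8
eef_pos: [246.4, 218.2, 219.6]
eef_rot: [3.141, 0.001, 2.675]
wrist_force: [-0.0, 0.3, 0.5]
finger_gap: 93.9
finger_force: 0.0
t 0.8 pos [246.4 218.2 219.6] rpy [1.7996e+02 3.0000e-02 1.5328e+02] gap 93.9 F [-0.   0.3  0.5] -> shift [-40.11   1.67  10.99] turn 13.4
```

```bash
python3 -m creep '[[1,[-40.1,1.6,11],13.42],[1,[-40.1,1.6,11],13.42],[1,[-40.1,1.6,11],13.42],[1,[-40.1,1.6,11],13.42],[1,[-40.1,1.6,11],13.42],[1,[-40.1,1.6,11],13.42],[1,[-40.1,1.6,11],13.42],[1,[-40.1,1.6,11],13.42],[1,[-40.1,1.6,11],13.42],[1,[-40.1,1.6,11],13.42],[1,[-40.1,1.6,11],13.42],[1,[-40.1,1.6,11],13.42]]'; python3 go.py 612.3 52.8 60 86.3; python3 - <<'E'
from h import *
for n in('top','side'): cv2.imwrite(f'pics/{n}1.png',manip.camera(n)[:,:,::-1])
a=cv2.imread('pics/top1.png')[110:230,130:330];b=cv2.imread('pics/side1.png')[110:230,230:430]
cv2.imwrite('pics/c1.png',cv2.resize(np.hstack([a,b]),None,fx=2,fy=2,interpolation=cv2.INTER_CUBIC))
E
```

```text
clock: 2.0
eef_pos: [611.7, 55.9, 109.8]
eef_rot: [3.141, -0.0, 1.508]
wrist_force: [-0.5, -1.0, 0.2]
finger_gap: 94.4
finger_force: 0.0
t 2.0 pos [611.7  55.9 109.8] rpy [179.99  -0.    86.4 ] gap 94.4 F [-0.5 -1.   0.2] -> shift [-0.31  0.08  4.98] turn 0.02
```

View pics/c1.png

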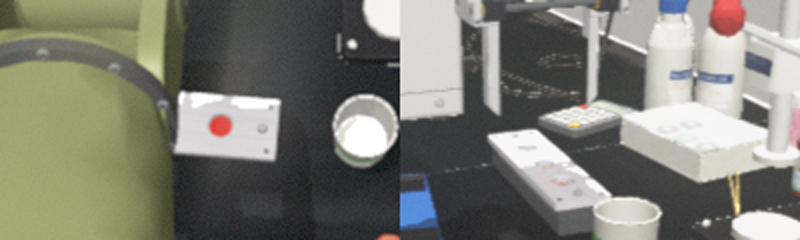

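```bash
python3 -m creep '[[1,[0,0,3],0],[1,[0,0,5],0],[1,[0,0,6.5],0],[1,[0,0,7.5],0],[1,[0,0,7.5],0],[1,[0,0,7.5],0]]'; python3 go.py 612.3 52.8 35 86.3; python3 - <<'E'
from h import *
cv2.imwrite('pics/side2.png',manip.camera('side')[:,:,::-1])
cv2.imwrite('pics/c2.png',cv2.resize(cv2.imread('pics/side2.png')[100:260,220:400],None,fx=3.5,fy=3.5,interpolation=cv2.INTER_CUBIC))
E
```

```text
clock: 2.7
eef_pos: [612.6, 55.0, 35.2]
eef_rot: [3.141, -0.0, 1.507]
wrist_force: [-0.8, 0.2, 1.1]
finger_gap: 94.3
finger_force: 0.0
t 2.7 pos [612.6  55.   35.2] rpy [179.94  -0.    86.33] gap 94.3 F [-0.8  0.2  1.1] -> shift [-0.22 -0.02  0.02] turn 0.01
```

View pics/c2.png

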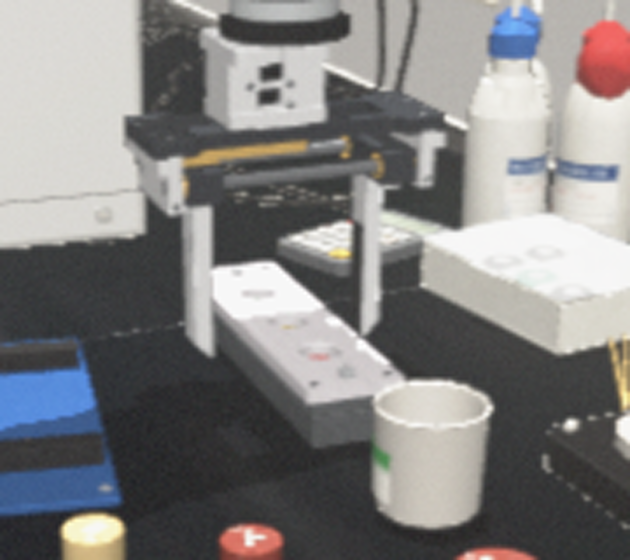

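The fingers straddle the plate near mid-length, clear of the block. I'll shift 2 mm along the plate and close.

```bash
python3 -m creep '[[1,[-0.2,0,0],0],[0.4,[-0.2,0,0],0],[0.3,[-0.2,0,0],0],[0.25,[-0.2,0,0],0],[0.2,[-0.2,0,0],0]]' 10; python3 go.py 612.3 52.8 35 86.3
```

```text
clock: 3.25
eef_pos: [612.1, 52.9, 34.5]
eef_rot: [3.141, -0.0, 1.507]
wrist_force: [-0.4, -0.5, 0.1]
finger_gap: 65.2
finger_force: 0.0
t 3.25 pos [612.1  52.9  34.5] rpy [179.99  -0.    86.33] gap 65.2 F [-0.4 -0.5  0.1] -> shift [-0.01  0.02 -0.05] turn 0.01
```

```bash
python3 -m creep '[[0.1,[0,0,0],0],[0,[0,0,0],0],[-0.1,[0,0,0],0]]' 10; python3 go.py 612.3 52.8 35 86.3
```

```text
clock: 3.55
eef_pos: [613.3, 52.8, 34.9]
eef_rot: [3.138, -0.0, 1.507]
wrist_force: [8.1, -0.2, -1.8]
finger_gap: 57.8
finger_force: 10.0
t 3.55 pos [613.3  52.8  34.9] rpy [ 1.7982e+02 -1.0000e-02  8.6320e+01] gap 57.8 F [ 8.1 -0.2 -1.8] -> shift [-0.01 -0.1  -0.01] turn 0.0
```

```bash
python3 -m creep '[[-0.1,[0,0.1,0],0],[-0.1,[0,0.1,0],0],[-0.1,[0,0.1,0],0]]' 25; python3 go.py 613.3 52.8 35 86.3
```

```text
clock: 3.85
eef_pos: [613.4, 52.8, 34.7]
eef_rot: [3.141, -0.0, 1.507]
wrist_force: [3.1, -0.3, 1.5]
finger_gap: 57.3
finger_force: 25.0
t 3.85 pos [613.4  52.8  34.7] rpy [179.96  -0.    86.32] gap 57.3 F [ 3.1 -0.3  1.5] -> shift [-0.   -0.01 -0.03] turn 0.0
```

```bash
python3 -m creep '[[-0.1,[0,0.04,0],0],[-0.1,[0,0.04,-0.3],0],[-0.1,[0,0.04,-0.6],0],[-0.1,[0,0.04,-1],0],[-0.1,[0,0.04,-1.5],0],[-0.1,[0,0.04,-2.2],0],[-0.1,[0,0.04,-3],0],[-0.1,[0,0.04,-4],0],[-0.1,[0,0.04,-5],0],[-0.1,[0,0.04,-6.5],0],[-0.1,[0,0.04,-6.5],0]]'; python3 go.py 448.5 47 101 77.7; python3 - <<'E'
from h import *
for n in('top','side'): cv2.imwrite(f'pics/{n}3.png',manip.camera(n)[:,:,::-1])
a=cv2.imread('pics/top3.png')[110:290,130:330];b=cv2.imread('pics/side3.png')[90:270,200:400]
cv2.imwrite('pics/c3.png',cv2.resize(np.hstack([a,b]),None,fx=2,fy=2,interpolation=cv2.INTER_CUBIC))
E
```

```text
clock: 4.95
eef_pos: [614.6, 52.9, 102.2]
eef_rot: [3.138, -0.0, 1.507]
wrist_force: [0.4, -0.3, -1.3]
finger_gap: 57.9
finger_force: 25.0
t 4.95 pos [614.6  52.9 102.2] rpy [ 1.7978e+02 -2.0000e-02  8.6330e+01] gap 57.9 F [ 0.4 -0.3 -1.3] -> shift [ -1.65 -16.53   0.06] turn 1.73
```

View pics/c3.png

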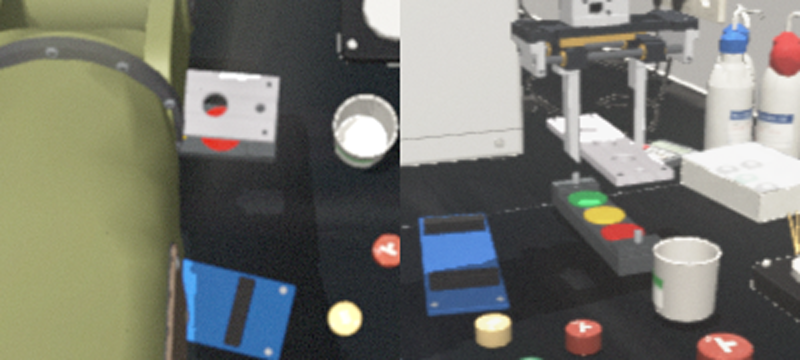

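The plate is clear of the dowels and level. Next I'll carry it over the stand.

```bash
python3 -m creep '[[-0.1,[-0.3,-3,0],0.3],[-0.1,[-0.8,-7,0],0.8],[-0.1,[-1.2,-11,0],1.2],[-0.1,[-1.5,-14,0],1.6],[-0.1,[-1.65,-16,0],1.73],[-0.1,[-1.65,-16.5,0],1.73],[-0.1,[-1.65,-16.5,0],1.73],[-0.1,[-1.65,-16.5,0],1.73]]'; python3 go.py 449.1 46.8 101 77.7; python3 - <<'E'
from h import *
for n in('top','side'): cv2.imwrite(f'pics/{n}4.png',manip.camera(n)[:,:,::-1])
a=cv2.imread('pics/top4.png')[140:300,130:290];b=cv2.imread('pics/side4.png')[110:270,150:310]
cv2.imwrite('pics/c4.png',cv2.resize(np.hstack([a,b]),None,fx=2.5,fy=2.5,interpolation=cv2.INTER_CUBIC))
E
```

```text
clock: 5.85
eef_pos: [448.6, 46.9, 99.4]
eef_rot: [3.141, -0.0, 1.356]
wrist_force: [0.5, -0.3, -1.7]
finger_gap: 57.5
finger_force: 25.0
t 5.85 pos [448.6  46.9  99.4] rpy [179.98  -0.    77.69] gap 57.5 F [ 0.5 -0.3 -1.7] -> shift [-0.    0.05 -0.16] turn -0.0
```

View pics/c4.png

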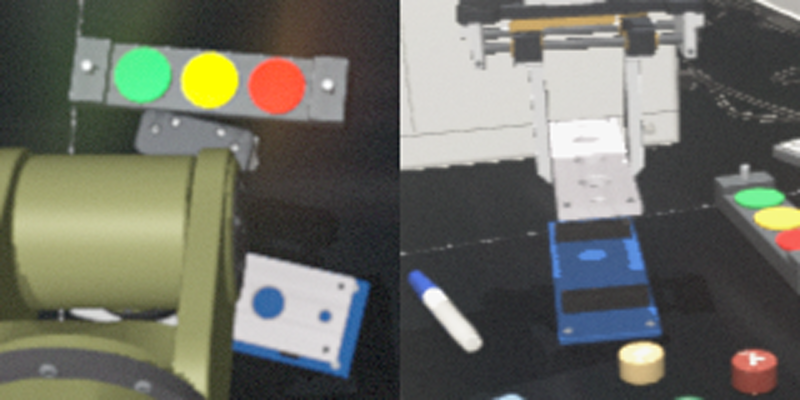

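```bash
python3 -m creep '[[-0.1,[0,0.04,2],0],[-0.1,[0,0.04,4],0],[-0.1,[0,0.04,5.5],0],[-0.1,[0,0.04,6.5],0],[-0.1,[0,0.04,7],0],[-0.1,[0,0.04,7],0],[-0.1,[0,0.04,7],0]]'; python3 go.py 449.1 46.8 27 77.7
python3 - <<'E'
from fit import *
im=cv2.imread('pics/top4.png'); s4=cv2.imread('pics/side4.png')
for nm,rg,a,b in(('red',RED,(240,174),(312,206)),('green',GRN,(187,170),(303,190)),('yellow',YEL,(213,172),(311,197))):
    print(nm);disc({'top':im,'side':s4},rg,{'top':a},22,4,20)
manip.camera('top')
cv2.imwrite('pics/top5.png',manip.camera('top')[:,:,::-1])
E
```

```text
clock: 6.65
eef_pos: [448.6, 46.9, 29.9]
eef_rot: [3.141, -0.0, 1.356]
wrist_force: [0.2, -0.2, -1.7]
finger_gap: 57.9
finger_force: 25.0
t 6.65 pos [448.6  46.9  29.9] rpy [ 1.7996e+02 -1.0000e-02  7.7680e+01] gap 57.9 F [ 0.2 -0.2 -1.7] -> shift [0.01 0.05 0.29] turn -0.0
red
['top'] [6.092e+02 4.000e-01] res 0.0
green
['top'] [615.9 104.1] res 0.0
yellow
['top'] [612.8  52.3] res 0.0
```

```bash
python3 - <<'E'
import cv2
a=cv2.imread('pics/top5.png')[230:300,225:295]
cv2.imwrite('pics/c5.png',cv2.resize(a,None,fx=8,fy=8,interpolation=cv2.INTER_CUBIC))
E
```

```text
(no output)
```

View pics/c5.png

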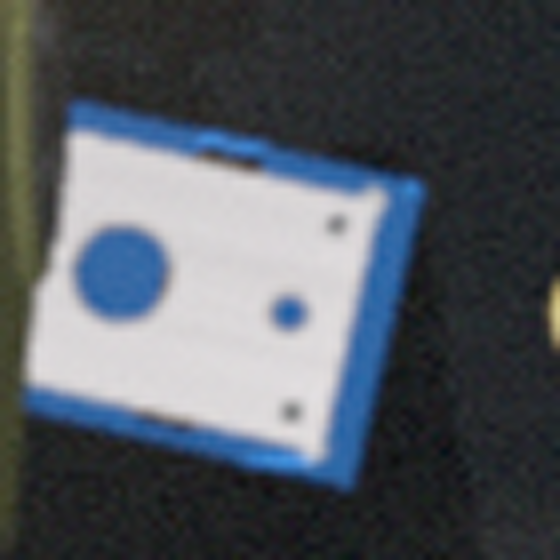

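The plate's right end corners are at crop (385,188) and (322,465), and the stand's at (428,180) and (350,492). Next I'll convert these to offsets.

```bash
python3 - <<'E'
from h import *
f=lambda u,v,z:ray('top',((u+.5)/8-.5+225,(v+.5)/8-.5+230),z)
P=[f(385,188,31),f(322,465,31)];S=[f(428,180,6),f(350,492,6)]
a=np.radians(-12.3);ex=np.array([np.cos(a),np.sin(a)]);ey=np.array([-np.sin(a),np.cos(a)])
for n,q,l in(('plate',P,106),('stand',S,116)):
    d=q[0]-q[1]; print(n,q,'w',np.linalg.norm(d),'yaw',np.degrees(np.arctan2(d[1],d[0])),'centre',(q[0]+q[1])/2+l*ey)
E
```

```text
plate [array([455.99060513, -65.27643406]), array([392.10596634, -51.9929475 ])] w 65.25103898591584 yaw -11.746099260420236 centre [446.62950668  44.93214011]
stand [array([460.48253463, -75.44542621]), array([386.50554634, -58.26638359])] w 75.94546926154874 yaw -13.073589963193967 centre [448.20556529  46.48138173]
```

```bash
python3 - <<'E'
from h import *
f=lambda u,v,z:ray('top',((u+.5)/8-.5+225,(v+.5)/8-.5+230),z)
a=np.radians(-12.3);ey=np.array([-np.sin(a),np.cos(a)])
print(f(289,313,27)+92*ey,f(121,273,27)+52*ey)
im=cv2.imread('pics/top0.png');c=cv2.resize(im[225:295,145:285],None,fx=5,fy=5,interpolation=cv2.INTER_CUBIC)
# stand screws: white dots on base, whole stand visible at start
h=cv2.cvtColor(im,cv2.COLOR_BGR2HSV);m=((h[...,1]<130)&(h[...,2]>130)).astype(np.uint8);n,l,st,ce=cv2.connectedComponentsWithStats(m)
g=im.min(2).astype(float)
for i in range(1,n):
    x,y=ce[i]
    if 150<x<280 and 224<y<292 and st[i,4]<40:
        X,Y=int(round(x)),int(round(y));w=g[Y-3:Y+4,X-3:X+4];w=np.clip(w-60,0,None);yy,xx=np.mgrid[Y-3:Y+4,X-3:X+4]
        print(ray('top',((w*xx).sum()/w.sum(),(w*yy).sum()/w.sum()),6.5).round(1))
E
```

```text
[446.53108405  46.37488201] [446.58523708  46.56113393]
[500.7 143.3]
[489.7 119.5]
[485.4 158.6]
[481.8 158.4]
[476.6 122.7]
[468.5 124.5]
[463.5 125.5]
[455.4 126.7]
[455.1 -62.2]
[453.7 -18.1]
[441.8 156.2]
[446.5 -16.4]
[442.9 128.7]
[438.7 157.4]
[408.9  -7.7]
[402.4 159.9]
[396.9 -49.3]
```

```bash
python3 -m creep '[[-0.1,[0.09,0.16,0],0],[-0.1,[0.09,0.16,0],0],[-0.1,[0.09,0.16,0.1],0],[-0.1,[0.09,0.16,0.2],0],[-0.1,[0.09,0.16,0.25],0],[-0.1,[0.09,0.16,0.25],0]]'; python3 go.py 449.1 46.8 27 77.7
```

```text
clock: 7.35
eef_pos: [449.9, 47.4, 26.8]
eef_rot: [-3.141, 0.0, 1.356]
wrist_force: [-0.1, 0.2, -1.3]
finger_gap: 57.9
finger_force: 25.0
t 7.35 pos [449.9  47.4  26.8] rpy [-179.99    0.     77.68] gap 57.9 F [-0.1  0.2 -1.3] -> shift [-0.07 -0.06 -0.02] turn -0.0
```

```bash
python3 -m creep '[[-0.1,[0,0,0.06],0],[-0.1,[0,0,0.06],0],[-0.1,[0,0,0.06],0]]'; python3 go.py 449.1 46.8 27 77.7
```

```text
clock: 7.65
eef_pos: [449.9, 47.4, 26.6]
eef_rot: [-3.142, 0.0, 1.356]
wrist_force: [-1.8, -0.3, 6.1]
finger_gap: 57.5
finger_force: 25.0
t 7.65 pos [449.9  47.4  26.6] rpy [-180.      0.     77.68] gap 57.5 F [-1.8 -0.3  6.1] -> shift [-0.07 -0.07 -0.04] turn -0.0
```

```bash
python3 -m creep '[[0.2,[0,0,0],0],[0.35,[0,0,0],0],[0.45,[0,0,0],0],[0.45,[0,0,0],0],[0.45,[0,0,-2],0],[0.45,[0,0,-5],0],[0.45,[0,0,-9],0],[0.45,[0,0,-9],0]]' 15; python3 go.py 495.8 -163.3 90 86.3
```

```text
clock: 8.45
eef_pos: [452.0, 47.4, 120.6]
eef_rot: [3.134, -0.002, 1.356]
wrist_force: [0.5, 1.4, -0.7]
finger_gap: 68.1
finger_force: 0.0
t 8.45 pos [452.   47.4 120.6] rpy [ 1.7959e+02 -1.0000e-01  7.7680e+01] gap 68.1 F [ 0.5  1.4 -0.7] -> shift [-19.66   8.75   3.08] turn -1.72
```

```bash
python3 -m creep '[[0.3,[-19.6,8.97,0],-1.72],[0.3,[-19.6,8.97,0],-1.72],[0.3,[-19.6,8.97,0],-1.72],[0.3,[-19.6,8.97,0],-1.72],[0.3,[-19.6,8.97,2.6],-1.72],[0.3,[-19.6,8.97,2.6],-1.72],[0.3,[-19.6,8.97,2.6],-1.72],[0.3,[-19.6,8.97,2.6],-1.72]]'; python3 go.py 495.8 -163.3 17 86.3; python3 - <<'E'
from h import *
for n in('top','side'): cv2.imwrite(f'pics/{n}6.png',manip.camera(n)[:,:,::-1])
a=cv2.imread('pics/top6.png')[140:300,140:340];b=cv2.imread('pics/side6.png')[150:310,200:400]
cv2.imwrite('pics/c6.png',cv2.resize(np.hstack([a,b]),None,fx=2,fy=2,interpolation=cv2.INTER_CUBIC))
E
```

```text
clock: 9.25
eef_pos: [495.9, -162.4, 90.8]
eef_rot: [3.141, 0.0, 1.507]
wrist_force: [0.6, -0.0, -0.5]
finger_gap: 60.7
finger_force: 0.0
t 9.25 pos [ 495.9 -162.4   90.8] rpy [179.97   0.    86.33] gap 60.7 F [ 0.6 -0.  -0.5] -> shift [-0.09 -0.01  7.38] turn 0.01
```

View pics/c6.png

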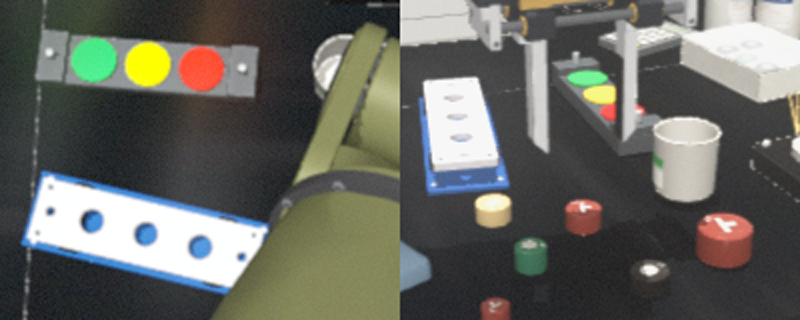

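```bash
python3 -m creep '[[0.3,[-0.08,0,3],0],[0.3,[-0.08,0,5.5],0],[0.3,[-0.08,0,6.8],0],[0.3,[-0.08,0,7.4],0],[0.3,[-0.08,0,7.4],0],[0.05,[-0.08,0,7.4],0],[-0.15,[-0.08,0,7.4],0],[-0.3,[-0.08,0,7.4],0],[-0.4,[-0.08,0,7.4],0],[-0.5,[-0.08,0,7.4],0],[-0.6,[-0.08,0,7.4],0]]' 12; python3 go.py 495.8 -163.3 17 86.3
python3 - <<'E'
from fit import *
im=cv2.imread('pics/top6.png')
for nm,rg,a in(('red',RED,(240,174)),('green',GRN,(187,170)),('yellow',YEL,(213,172))): print(nm);disc({'top':im},rg,{'top':a},22,4,20)
E
```

```text
clock: 10.45
eef_pos: [495.8, -164.1, 16.6]
eef_rot: [3.141, 0.0, 1.506]
wrist_force: [-1.3, -0.4, 4.8]
finger_gap: 29.3
finger_force: 12.0
t 10.45 pos [ 495.8 -164.1   16.6] rpy [1.7998e+02 1.0000e-02 8.6270e+01] gap 29.3 F [-1.3 -0.4  4.8] -> shift [ 0.08 -0.01 -0.04] turn -0.01
red
['top'] [6.092e+02 4.000e-01] res 0.0
green
['top'] [615.9 104.1] res 0.0
yellow
['top'] [612.7  52.4] res 0.0
```

```bash
python3 -m creep '[[-0.6,[0,0,-3],0],[-0.6,[0,0,-7],0],[-0.6,[0,0,-8.5],0],[-0.6,[0,0,-8.5],0],[-0.6,[0,0,-8.5],0]]'; python3 go.py 610.1 0.4 102 86.3
```

```text
clock: 10.95
eef_pos: [495.3, -163.9, 100.5]
eef_rot: [-3.141, -0.0, 1.506]
wrist_force: [-0.5, -0.0, -0.3]
finger_gap: 29.5
finger_force: 12.0
t 10.95 pos [ 495.3 -163.9  100.5] rpy [-1.7996e+02 -2.0000e-02  8.6280e+01] gap 29.5 F [-0.5 -0.  -0.3] -> shift [17.14 10.39 -0.15] turn -0.0
```

```bash
python3 -m creep '[[-0.6,[5,3,0],0],[-0.6,[9.5,5.7,0],0],[-0.6,[13.5,8.2,0],0],[-0.6,[16.5,10,0],0],[-0.6,[17.15,10.36,0],0],[-0.6,[17.15,10.36,2],0],[-0.6,[17.15,10.36,4],0],[-0.6,[17.15,10.36,5],0],[-0.6,[17.15,10.36,5],0],[-0.6,[17.15,10.36,5],0]]'; python3 go.py 610.1 0.4 41 86.3; python3 - <<'E'
from h import *
for n in('top','side'): cv2.imwrite(f'pics/{n}7.png',manip.camera(n)[:,:,::-1])
cv2.imwrite('pics/c7.png',cv2.resize(np.hstack([cv2.imread('pics/top7.png')[140:210,150:290],cv2.imread('pics/side7.png')[150:220,250:390]]),None,fx=2.8,fy=2.8,interpolation=cv2.INTER_CUBIC))
E
```

```text
clock: 11.95
eef_pos: [610.2, 0.0, 51.5]
eef_rot: [-3.141, 0.0, 1.505]
wrist_force: [-0.2, 0.7, 0.5]
finger_gap: 29.4
finger_force: 12.0
t 11.95 pos [610.2   0.   51.5] rpy [-179.99    0.     86.25] gap 29.4 F [-0.2  0.7  0.5] -> shift [ 0.04 -0.01  1.05] turn -0.01
```

View pics/c7.png

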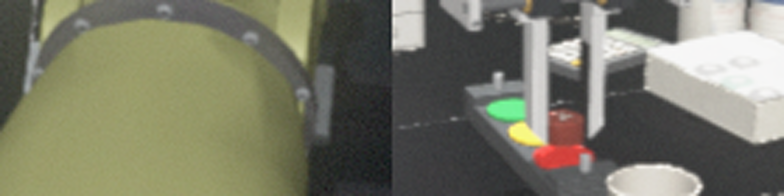

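```bash
python3 -m creep '[[-0.6,[0.03,0,0.5],0],[-0.6,[0.03,0,0.9],0],[-0.6,[0.03,0,1.0],0],[-0.6,[0.03,0,1.05],0],[-0.6,[0.03,0,1.05],0]]'; python3 go.py 610.1 0.4 41 86.3
```

```text
clock: 12.55
eef_pos: [610.3, 0.7, 40.9]
eef_rot: [3.142, -0.0, 1.506]
wrist_force: [-0.7, -0.1, -0.2]
finger_gap: 29.9
finger_force: 12.0
t 12.55 pos [610.3   0.7  40.9] rpy [180.    -0.    86.28] gap 29.9 F [-0.7 -0.1 -0.2] -> shift [-0.03 -0.01 -0.01] turn -0.0
```

```bash
python3 -m creep '[[-0.6,[0,0,0.06],0],[-0.6,[0,0,0.06],0],[-0.3,[0,0,0.06],0],[0,[0,0,0.06],0],[0.3,[0,0,0.06],0],[0.3,[0,0,0.06],0],[0.3,[0,0,-2],0],[0.3,[0,0,-5],0],[0.3,[0,0,-7],0],[0.3,[0,0,-7],0]]'; python3 go.py 430.8 -121.1 110 86.3
```

```text
clock: 13.55
eef_pos: [611.5, 0.6, 113.6]
eef_rot: [3.137, -0.0, 1.506]
wrist_force: [0.1, -0.2, -0.2]
finger_gap: 61.0
finger_force: 0.0
t 13.55 pos [6.115e+02 6.000e-01 1.136e+02] rpy [179.73  -0.    86.28] gap 61.0 F [ 0.1 -0.2 -0.2] -> shift [-13.32 -17.24   0.28] turn -0.0
```

```bash
python3 -m creep '[[0.3,[-4,-5.1,0],0],[0.3,[-7,-9,0],0],[0.3,[-10,-13,0],0],[0.3,[-12.5,-16,0],0],[0.3,[-13.32,-17.12,0],0],[0.3,[-13.32,-17.12,2],0],[0.3,[-13.32,-17.12,6],0],[0.3,[-13.32,-17.12,6],0],[0.3,[-13.32,-17.12,6],0]]'; python3 go.py 430.8 -121.1 17 86.3; python3 - <<'E'
from fit import *
for n in('top','side'): cv2.imwrite(f'pics/{n}8.png',manip.camera(n)[:,:,::-1])
a=cv2.imread('pics/top8.png')
cv2.imwrite('pics/c8.png',np.hstack([cv2.resize(cv2.imread('pics/top8.png')[145:205,225:275],None,fx=7,fy=7,interpolation=cv2.INTER_CUBIC),cv2.resize(cv2.imread('pics/side8.png')[200:260,210:270],None,fx=7,fy=7,interpolation=cv2.INTER_CUBIC)]))
E
```

```text
clock: 14.45
eef_pos: [430.7, -120.9, 50.8]
eef_rot: [-3.14, -0.001, 1.506]
wrist_force: [-0.2, 0.7, -0.4]
finger_gap: 61.0
finger_force: 0.0
t 14.45 pos [ 430.7 -120.9   50.8] rpy [-1.799e+02 -3.000e-02  8.629e+01] gap 61.0 F [-0.2  0.7 -0.4] -> shift [-0.02  0.02  3.38] turn -0.0
```

View pics/c8.png

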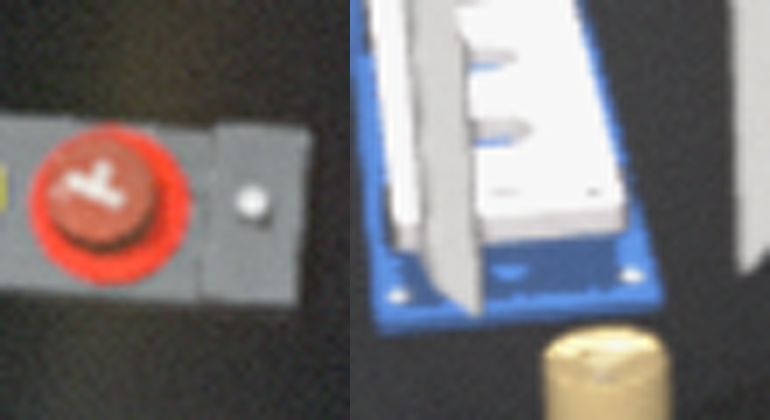

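Red sits on the red pad within about 1 mm. The fingers straddle the yellow section, so I'll descend and grip.

```bash
python3 -m creep '[[0.3,[0,0,1.5],0],[0.3,[0,0,3],0],[0.3,[0,0,3.4],0],[0.3,[0,0,3.4],0],[0,[0,0,3.4],0],[-0.2,[0,0,3.4],0],[-0.4,[0,0,3.4],0],[-0.5,[0,0,3.4],0],[-0.6,[0,0,3.4],0],[-0.6,[0,0,3.4],0]]' 12; python3 go.py 430.8 -121.3 17 86.3
```

```text
clock: 15.55
eef_pos: [430.9, -121.2, 17.1]
eef_rot: [3.141, 0.0, 1.506]
wrist_force: [-0.8, -0.1, 4.8]
finger_gap: 29.3
finger_force: 12.0
t 15.55 pos [ 430.9 -121.2   17.1] rpy [179.98   0.    86.27] gap 29.3 F [-0.8 -0.1  4.8] -> shift [-0.01 -0.01  0.01] turn -0.01
```

```bash
python3 -m creep '[[-0.6,[0,0,-3],0],[-0.6,[0,0,-6],0],[-0.6,[0,0,-8.5],0],[-0.6,[0,0,-8.5],0],[-0.6,[0,0,-8.5],0]]'; python3 go.py 613.5 52.7 100 86.3
```

```text
clock: 16.05
eef_pos: [430.7, -121.1, 101.6]
eef_rot: [3.141, 0.0, 1.506]
wrist_force: [-0.5, -0.2, -1.5]
finger_gap: 29.6
finger_force: 12.0
t 16.05 pos [ 430.7 -121.1  101.6] rpy [179.98   0.    86.27] gap 29.6 F [-0.5 -0.2 -1.5] -> shift [18.53 17.12  0.17] turn -0.01
```

```bash
python3 -m creep '[[-0.6,[3.5,3.2,0],0],[-0.6,[7,6.4,0],0],[-0.6,[10.5,9.6,0],0],[-0.6,[14,12.8,0],0],[-0.6,[17,15.7,0],0],[-0.6,[18.53,17.15,0],0],[-0.6,[18.53,17.15,0],0],[-0.6,[18.53,17.15,2.5],0],[-0.6,[18.53,17.15,5],0],[-0.6,[18.53,17.15,5.8],0],[-0.6,[18.53,17.15,5.8],0],[-0.6,[18.53,17.15,5.8],0]]'; python3 go.py 613.5 52.7 41 86.3
```

```text
clock: 17.25
eef_pos: [613.9, 52.3, 44.1]
eef_rot: [3.141, -0.0, 1.505]
wrist_force: [0.7, -0.3, -0.2]
finger_gap: 29.8
finger_force: 12.0
t 17.25 pos [613.9  52.3  44.1] rpy [179.99  -0.    86.25] gap 29.8 F [ 0.7 -0.3 -0.2] -> shift [ 0.04 -0.04  0.31] turn -0.01
```

```bash
python3 -m creep '[[-0.6,[0.02,-0.02,0.2],0],[-0.6,[0.02,-0.02,0.26],0],[-0.6,[0.02,-0.02,0.3],0],[-0.6,[0.02,-0.02,0.32],0],[-0.6,[0.02,-0.02,0.32],0]]'; python3 go.py 613.5 52.7 41 86.3
```

```text
clock: 17.75
eef_pos: [613.8, 52.9, 40.7]
eef_rot: [3.141, -0.0, 1.506]
wrist_force: [0.3, -0.6, -0.1]
finger_gap: 29.6
finger_force: 12.0
t 17.75 pos [613.8  52.9  40.7] rpy [179.99  -0.    86.28] gap 29.6 F [ 0.3 -0.6 -0.1] -> shift [-0.02 -0.03 -0.03] turn -0.0
```

```bash
python3 -m creep '[[-0.6,[0,0,0.04],0],[-0.6,[0,0,0.04],0],[-0.3,[0,0,0.04],0],[0,[0,0,0.04],0],[0.2,[0,0,0.04],0],[0.2,[0,0,0.04],0],[0.2,[0,0,-2],0],[0.2,[0,0,-5],0],[0.2,[0,0,-7],0],[0.2,[0,0,-7],0],[0.2,[0,0,-7],0]]'; python3 go.py 432 -207.2 110 86.3
```

```text
clock: 18.85
eef_pos: [613.5, 52.9, 110.1]
eef_rot: [-3.141, 0.0, 1.506]
wrist_force: [0.2, -0.3, -0.7]
finger_gap: 56.6
finger_force: 0.0
t 18.85 pos [613.5  52.9 110.1] rpy [-179.98    0.     86.28] gap 56.6 F [ 0.2 -0.3 -0.7] -> shift [-2.713e+01 -1.642e+01  1.000e-02] turn -0.0
```

```bash
python3 -m creep '[[0.2,[-4,-2.4,0],0],[0.2,[-8,-4.8,0],0],[0.2,[-12,-7.2,0],0],[0.2,[-16,-9.7,0],0],[0.2,[-20,-12.1,0],0],[0.2,[-24,-14.5,0],0],[0.2,[-27.13,-16.42,0],0],[0.2,[-27.13,-16.42,2],0],[0.2,[-27.13,-16.42,6],0],[0.2,[-27.13,-16.42,6],0],[0.2,[-27.13,-16.42,6],0]]'; python3 go.py 432 -207.2 17 86.3; python3 - <<'E'
from fit import *
for n in('top','side'): cv2.imwrite(f'pics/{n}9.png',manip.camera(n)[:,:,::-1])
cv2.imwrite('pics/c9.png',np.hstack([cv2.resize(cv2.imread('pics/top9.png')[140:200,180:280],None,fx=4.5,fy=4.5,interpolation=cv2.INTER_CUBIC),cv2.resize(cv2.imread('pics/side9.png')[230:290,230:290],None,fx=4.5,fy=4.5,interpolation=cv2.INTER_CUBIC)]))
E
```

```text
clock: 19.95
eef_pos: [431.8, -206.9, 50.3]
eef_rot: [-3.139, -0.001, 1.506]
wrist_force: [1.2, -0.3, 0.4]
finger_gap: 56.6
finger_force: 0.0
t 19.95 pos [ 431.8 -206.9   50.3] rpy [-1.7987e+02 -6.0000e-02  8.6290e+01] gap 56.6 F [ 1.2 -0.3  0.4] -> shift [-0.03  0.03  3.33] turn -0.0
```

View pics/c9.png

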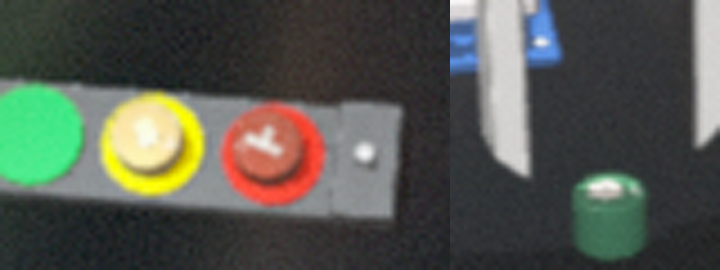

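Yellow and red stand on their pads, and the fingers are above the green section. I'll descend and grip.

```bash
python3 -m creep '[[0.2,[-0.02,0,1.5],0],[0.2,[-0.02,0,3],0],[0.2,[-0.02,0,3.35],0],[0.2,[-0.02,0,3.35],0],[0,[-0.02,0,3.35],0],[-0.2,[-0.02,0,3.35],0],[-0.4,[-0.02,0,3.35],0],[-0.5,[-0.02,0,3.35],0],[-0.7,[-0.02,0,3.35],0],[-0.7,[-0.02,0,3.35],0]]' 12; python3 go.py 432 -207.2 17 86.3
```

```text
clock: 21.05
eef_pos: [432.4, -207.5, 17.4]
eef_rot: [3.141, 0.0, 1.506]
wrist_force: [-0.7, 1.0, 3.2]
finger_gap: 24.5
finger_force: 12.0
t 21.05 pos [ 432.4 -207.5   17.4] rpy [1.7998e+02 1.0000e-02 8.6280e+01] gap 24.5 F [-0.7  1.   3.2] -> shift [ 0.03 -0.04  0.04] turn -0.0
```

```bash
python3 -m creep '[[-0.7,[0,0,-3],0],[-0.7,[0,0,-6],0],[-0.7,[0,0,-8.5],0],[-0.7,[0,0,-8.5],0],[-0.7,[0,0,-8.5],0]]'; python3 go.py 616.8 104.4 100 86.3
python3 - <<'E'
from h import *
f=lambda u,v,z:ray('top',((u+.5)/4.5-.5+180,(v+.5)/4.5-.5+140),z)
print('yel',f(146,132,41),f(153,145,24),'red',f(267,143,42),f(273,155,24),'grn pad',f(38,135,24))
E
```

```text
clock: 21.55
eef_pos: [432.1, -207.4, 101.9]
eef_rot: [3.141, 0.0, 1.506]
wrist_force: [-0.5, -0.1, -0.5]
finger_gap: 24.6
finger_force: 12.0
t 21.55 pos [ 432.1 -207.4  101.9] rpy [1.7999e+02 1.0000e-02 8.6270e+01] gap 24.6 F [-0.5 -0.1 -0.5] -> shift [32.31 16.4   0.19] turn -0.01
yel [612.78926243  52.68081101] [611.79574305  51.8068228 ] red [608.68202773   1.4559487 ] [6.08328974e+02 1.62050728e-01] grn pad [615.30623642 101.35725275]
```

```bash
python3 -m creep '[[-0.7,[4,2,0],0],[-0.7,[8,4,0],0],[-0.7,[12,6.1,0],0],[-0.7,[16,8.1,0],0],[-0.7,[20,10.1,0],0],[-0.7,[24,12.2,0],0],[-0.7,[28,14.2,0],0],[-0.7,[31,15.7,0],0],[-0.7,[32.27,16.35,0],0],[-0.7,[32.27,16.35,0],0],[-0.7,[32.27,16.35,3],0],[-0.7,[32.27,16.35,5],0]]'; python3 -m creep '[[-0.7,[0,0,0.3],0],[-0.7,[0,0,0.3],0]]';  python3 go.py 616.3 104 41.4 86.3
```

```text
clock: 22.75
eef_pos: [615.2, 102.3, 50.3]
eef_rot: [-3.14, 0.001, 1.505]
wrist_force: [-0.1, -0.4, -0.9]
finger_gap: 24.4
finger_force: 12.0
clock: 22.95
eef_pos: [615.9, 102.8, 49.0]
eef_rot: [-3.14, 0.0, 1.505]
wrist_force: [0.9, 0.8, 1.2]
finger_gap: 24.7
finger_force: 12.0
t 22.95 pos [615.9 102.8  49. ] rpy [-1.7994e+02  2.0000e-02  8.6210e+01] gap 24.7 F [0.9 0.8 1.2] -> shift [0.12 0.03 0.76] turn -0.02
```

```bash
python3 -m creep '[[-0.7,[0.05,0,0.4],0],[-0.7,[0.05,0,0.6],0],[-0.7,[0.05,0,0.6],0],[-0.7,[0.05,0,0.6],0]]';  python3 go.py 616.3 104 41.4 86.3
```

```text
clock: 23.35
eef_pos: [616.5, 104.5, 43.5]
eef_rot: [3.141, -0.0, 1.506]
wrist_force: [0.1, -0.3, 0.1]
finger_gap: 24.4
finger_force: 12.0
t 23.35 pos [616.5 104.5  43.5] rpy [179.97  -0.    86.28] gap 24.4 F [ 0.1 -0.3  0.1] -> shift [-0.05 -0.02  0.21] turn -0.0
```

```bash
python3 -m creep '[[-0.7,[-0.05,-0.02,0.12],0],[-0.7,[-0.05,-0.02,0.2],0],[-0.7,[-0.05,-0.02,0.24],0],[-0.7,[-0.05,-0.02,0.24],0]]';  python3 go.py 616.3 104 41.4 86.3
```

```text
clock: 23.75
eef_pos: [616.2, 104.0, 41.4]
eef_rot: [3.141, 0.0, 1.506]
wrist_force: [-2.9, -1.0, 6.8]
finger_gap: 24.9
finger_force: 12.0
t 23.75 pos [616.2 104.   41.4] rpy [179.99   0.    86.28] gap 24.9 F [-2.9 -1.   6.8] -> shift [ 0.    0.01 -0.  ] turn -0.0
```

Contact is at the pad. I'll release, rise, and retreat towards the robot so the top camera sees everything.

```bash
python3 -m creep '[[-0.4,[0,0,0],0],[-0.1,[0,0,0],0],[0.2,[0,0,0],0],[0.2,[0,0,0],0],[0.2,[0,0,-2],0],[0.2,[0,0,-5],0],[0.2,[0,0,-9],0],[0.2,[0,0,-13],0],[0.2,[0,0,-13],0]]'; python3 -m creep '[[0.2,[-4,-3,0],0],[0.2,[-8,-6,0],0],[0.2,[-12,-9,0],0],[0.2,[-16,-12,0],0],[0.2,[-20,-15,0],0],[0.2,[-24,-17,0],0],[0.2,[-28,-19,0],0],[0.2,[-31,-20,0],0],[0.2,[-31,-20,0],0],[0.2,[-31,-20,0],0],[0.2,[-31,-20,0],0]]'; python3 - <<'E'
from fit import *
for n in('top','side'): cv2.imwrite(f'pics/{n}10.png',manip.camera(n)[:,:,::-1])
cv2.imwrite('pics/c10.png',np.hstack([cv2.resize(cv2.imread('pics/top10.png')[140:300,140:290],None,fx=3.5,fy=3.5,interpolation=cv2.INTER_CUBIC),cv2.resize(cv2.imread('pics/side10.png')[170:330,180:345],None,fx=1.6,fy=3.5,interpolation=cv2.INTER_CUBIC)]))
E
```

```text
clock: 24.65
eef_pos: [618.1, 104.3, 176.7]
eef_rot: [3.133, -0.002, 1.506]
wrist_force: [-0.2, 0.0, -1.4]
finger_gap: 56.4
finger_force: 0.0
clock: 25.75
eef_pos: [396.7, -191.7, 170.5]
eef_rot: [-3.141, -0.0, 1.506]
wrist_force: [-0.7, -0.0, -0.1]
finger_gap: 56.2
finger_force: 0.0
```

View pics/c10.png

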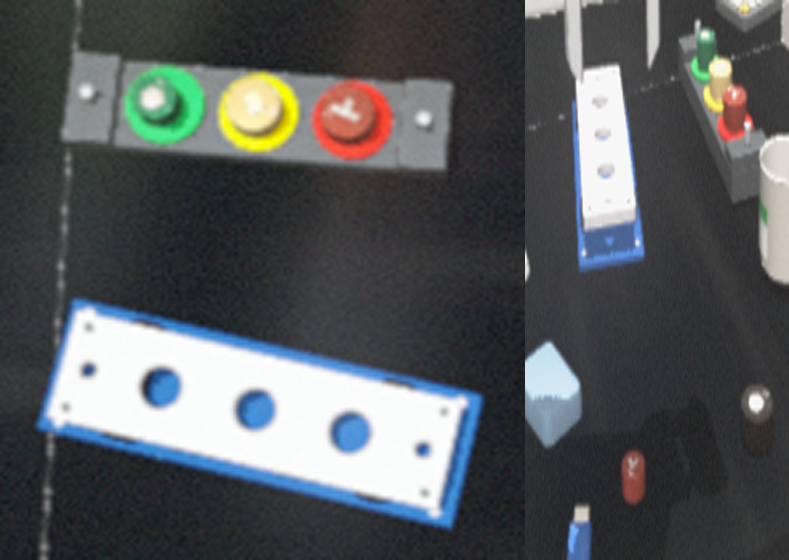

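```bash
python3 - <<'E'
from h import *
f=lambda u,v,z:ray('top',((u+.5)/3.5-.5+140,(v+.5)/3.5-.5+140),z)
print('grn',f(155,99,44),f(164,104,24),'yel',f(252,105,41),f(259,112,24),'red',f(349,111,42),f(353,119,24))
a,b=f(88,370,24),f(422,449,24);d=a-b;print('plate holes mid',(a+b)/2,np.linalg.norm(d),np.degrees(np.arctan2(-d[0],d[1])),'window',f(255,410,24))
c=[f(*p,6) for p in((75,300),(483,397),(452,527),(38,430))];print('stand',np.mean(c,0),[np.linalg.norm(c[i]-c[i-1]).round(1) for i in range(4)],[np.degrees(np.arctan2(-(p-q)[0],(p-q)[1])).round(2) for p,q in((c[0],c[1]),(c[3],c[2]))])
print(manip.read_state()['clock'])
E
```

```text
grn [612.94366994 105.48442315] [615.75715808 104.3870853 ] yel [611.40536605  53.40644056] [612.17691947  51.76099381] red [608.75877368   0.67653581] [ 6.09159501e+02 -2.41831748e-01]
plate holes mid [448.0435068   47.54068381] 184.29923224168576 -12.236991255332892 window [447.70582796  47.20404689]
stand [447.76789115  46.1062789 ] [np.float64(73.5), np.float64(231.3), np.float64(72.1), np.float64(231.2)] [np.float64(-12.38), np.float64(-12.04)]
25.85
```

```bash
python3 - <<'E'
from fit import *
im=cv2.imread('pics/top10.png');hsv=cv2.cvtColor(im,cv2.COLOR_BGR2HSV)
print(hsv[158:180,184][:,:].tolist())
# full pad blob centroid (hull incl. section overhang is safe inside) and dark section blob hull
h=blob(im,[((55,60,100),(95,255,255))],(190,172)) 
reg=np.zeros(im.shape[:2],np.uint8);reg[155:183,172:202]=1
dark=((hsv[...,2]<150)&(hsv[...,1]>70)&(hsv[...,0]>55)&(hsv[...,0]<95)).astype(np.uint8)*reg
n,l,st,c=cv2.connectedComponentsWithStats(dark);i=1+np.argmax(st[1:,4])
d=cv2.convexHull(np.argwhere(l==i)[:,::-1].astype(np.float32));print(st[i],cv2.boundingRect(d),cv2.boundingRect(h))
L=lambda g,x:least_squares(g,x,diff_step=1e-3).x.round(1)
print('pad',L(lambda p:pc('top',cyl(*p,20,22,4))-cen(h),[616,104]),'sec',L(lambda p:pc('top',cyl(*p,24,12.5,20))-cen(d),[616,104]))
E
```

```text
[[73, 33, 149], [69, 99, 190], [71, 166, 217], [71, 151, 196], [71, 98, 175], [72, 82, 174], [69, 58, 181], [43, 14, 213], [18, 13, 237], [21, 10, 244], [20, 9, 247], [24, 5, 244], [60, 8, 218], [71, 65, 183], [75, 123, 179], [75, 137, 167], [73, 118, 106], [68, 150, 124], [71, 169, 202], [72, 170, 231], [72, 167, 236], [72, 170, 230]]
[181 167  12   9  44] (181, 167, 12, 9) (175, 158, 24, 24)
pad [615.9 104.3] sec [608.1 100.7]
```

```bash
python3 - <<'E'
from fit import *
im=cv2.imread('pics/top10.png');hsv=cv2.cvtColor(im,cv2.COLOR_BGR2HSV)
for nm,(x,y),h,r in(('grn',(615.9,104.3),20,12.5),):
    p=np.array([proj('top',q) for q in cyl(x,y,24,r,h)]);print(p.min(0).round(1),p.max(0).round(1))
for r in (164,168,172): print(r,[(u,*hsv[r,u,1:].tolist()) for u in range(175,200)])
for u in (182,186): print(u,hsv[158:182,u,1:].tolist())
E
```

```text
[178.  160.1] [193.  175.5]
164 [(175, 13, 137), (176, 35, 159), (177, 94, 177), (178, 125, 176), (179, 130, 167), (180, 125, 161), (181, 111, 161), (182, 63, 178), (183, 40, 185), (184, 58, 181), (185, 67, 183), (186, 81, 180), (187, 108, 167), (188, 135, 172), (189, 160, 195), (190, 174, 220), (191, 178, 232), (192, 188, 231), (193, 180, 232), (194, 186, 233), (195, 183, 229), (196, 145, 207), (197, 63, 163), (198, 9, 144), (199, 9, 146)]
168 [(175, 71, 176), (176, 139, 214), (177, 156, 196), (178, 126, 172), (179, 88, 173), (180, 25, 204), (181, 10, 237), (182, 9, 247), (183, 7, 247), (184, 9, 247), (185, 11, 239), (186, 17, 216), (187, 70, 182), (188, 129, 166), (189, 128, 155), (190, 127, 110), (191, 163, 108), (192, 200, 177), (193, 187, 222), (194, 183, 233), (195, 181, 235), (196, 191, 234), (197, 176, 223), (198, 104, 164), (199, 11, 142)]
172 [(175, 66, 179), (176, 138, 222), (177, 175, 230), (178, 170, 221), (179, 155, 188), (180, 131, 160), (181, 127, 161), (182, 119, 169), (183, 125, 174), (184, 123, 179), (185, 127, 173), (186, 124, 163), (187, 126, 150), (188, 122, 115), (189, 109, 77), (190, 122, 75), (191, 204, 115), (192, 199, 155), (193, 200, 191), (194, 185, 228), (195, 176, 237), (196, 185, 233), (197, 177, 207), (198, 84, 149), (199, 7, 138)]
182 [[15, 133], [39, 156], [107, 189], [149, 188], [126, 170], [121, 162], [63, 178], [19, 206], [12, 234], [13, 244], [9, 247], [5, 246], [11, 228], [55, 189], [119, 169], [128, 137], [132, 106], [168, 170], [169, 223], [163, 236], [176, 235], [162, 222], [93, 165], [13, 140]]
186 [[74, 134], [129, 197], [167, 221], [167, 205], [104, 182], [68, 185], [81, 180], [67, 179], [27, 198], [22, 209], [17, 216], [23, 208], [76, 182], [120, 178], [124, 163], [119, 122], [101, 78], [127, 90], [173, 172], [170, 228], [169, 237], [174, 236], [175, 213], [96, 154]]
```

All three sections sit on their pads with offsets of about 2 mm or less, within what I can measure. The plate is centred on the stand to about 1 mm, and the arm is clear. I'm handing in now.

```bash
python3 -c "
from cell import manip; print(manip.sign_off())"
```

```text
the job is handed in; nothing more can be done
None
```

The job is handed in at about 26 s: the plate lies on the blue stand centred to about 1 mm, the red, green and yellow sections stand on their own pads within about 2 mm by the camera, and I left the black section and steel cup alone.

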